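Tighten a lens cell's retaining ring with the two-pin spanner

ROBOT

A 6-joint arm with a two-finger parallel gripper is mounted at the origin on a cart in front of the work surface, level with it; the furniture and walls round the work are solid. World frame = base frame: x ahead of the robot, y to its left, z up, the work surface at z = 0. Lengths are in mm, angles in degrees, forces in N, time in s.
With the tool pointing down it reaches from about 300 to 850 mm from the base axis. Payload 4.2 kg.
Tool frame: the origin (TCP) lies between the finger pads, 19 mm behind the fingertips; this is the grasp point; z points along the fingers, y is the line along which they close (so a half turn about z gives the same grasp; the last joint's range is limited). The gripper opens to 91 mm and grips with 3 to 60 N. Pads are 32 mm wide; open, the fingers measure 118 mm over their backs; the gripper's body (76 mm by 178 mm) begins 60 mm behind the grasp point.
Start: joints at [-68.297, 18.312, 89.639, -0, 72.044, -1.146], TCP at [223.284, -529.892, 232.776] pointing down, gripper open.
Joint ranges: [-177.97, 177.97], [-48.28, 115.42], [12.27, 149.76], [-77.06, 257.06], [2.81, 150.46], [-146.56, 146.56]. Speed limits (degrees/s): [147.25, 147.25, 180, 180, 180, 180].

INTERFACE

Orientations are given as [roll, pitch, yaw] about the fixed x, y, z axes, in that order (R = Rz(yaw) Ry(pitch) Rx(roll)).
In Python, from workcell import env gives the robot as it stands.
- The arm moves only by the shell command python3 drive.py 'ROWS' [OPENING] [FORCE]. ROWS is rows parted by semicolons, their numbers by spaces, 1 to 8 of them, each of 6 numbers: dx, dy, dz in mm, then a rotation vector rx, ry, rz in degrees; each row shifts and turns the commanded pose from where the row before left it, along the tool's axes as they then stand; what a row does not reach is not made up. A row lasts 1/10 s, in which the tool goes at most 50 mm and 8.59 degrees, less where a joint would pass 70% of its speed; a pose out of reach is approached as far as the arm can. OPENING is the finger opening in mm, set as the command begins (- or left out keeps the last). The fingers move at their own pace and stop on an object; FORCE is the grip in N (left out, the last holds). Time passes only in rows, so rows that do not move let the fingers close. It prints the time, the measured TCP pose, the force, the opening and the grip force at its end.
- env.state(): the state, without advancing time (a new reading comes with each control period).
- env.grab_frame(name): name is "scene" or "top" or "wrist"; returns the picture (400x640x3 uint8, blue, green, red); there is no depth.
- env.camera_model(name): a dict with "fx", "fy", "cx", "cy" (pixels), "T" (4x4, takes a point from camera to world coordinates). Camera axes: x right, y up, looking along -z (the intrinsics and any distortion apply to the point x, -y, -z); pixel columns grow to the right and rows downward; lengths in mm; the calibration is good to about 2 mm. A picture is of the moment at which its call begins: read the wrist's pose just before it. camera_model takes no time and is no camera call; for the wrist camera it gives the pose at the moment of the call.
- env.job_done(): hands the job in; it is judged then, once.
The state is a dict: "time_s": time; "qpos": joint angles; "qvel": joint speeds; "effort": joint torques, N m; "ee_pos": TCP position; "ee_rot": TCP orientation; "force": force on the tool from outside, world axes, zero at the start; "torque": the same for the moment, N m; "gripper_width": finger opening in mm; "gripper_force": force on a finger pad.
Only numpy, scipy, OpenCV 4.12 (cv2) and the standard library are available. Lean on these libraries where they do the work, as an engineer would, in place of code of your own. Each camera call takes 0.05 s, during which the arm holds its last target. There are 200 camera calls.

TASK

Take the two-pin spanner out of its wooden rest, seat both its pins fully in the two holes of the retaining ring of the larger lens cell, and with the spanner turn that ring clockwise (seen from above) until it reaches its stop, where the white lines on ring and housing meet. Then let go, leaving the spanner standing upright with its bar down on the ring and both pins in the holes. Do not push the cell or ring with the fingers.

Things in the scene. Friction and masses are not known exactly. Their poses are not given: they have to be found in the camera images.
- pin_spanner: Steel two-pin spanner (0.25 kg) standing pins down in a 20 mm high wooden block, 130 x 46 mm. Bar 98 (x) x 18 (y) x 12 mm; on its middle an upright grip blade 46 (x) x 14 mm (y), top 58 mm above the origin: grasp it from above across y, TCP about 40 mm over the origin. Pins 8 mm thick, 12 mm long, below the bar at x = +-38 mm. Origin: middle of the bar's underside; z up. Fits either way round.
- large_cell: Larger of two round fluted aluminium lens cells, both fixed: 124 mm across (130 at the foot), housing 43 mm high; it carries the dark retaining ring. Origin: centre of its underside, z up. A white line on the rim shows where the ring's line lies at the stop. The smaller cell (84 mm across, holes 46 mm apart) does not fit the spanner.
- ring_face (a point): Centre of the upper face (46 mm above the worktop) of the large cell's dark steel ring, 112 mm across with a lens in its middle; turns with the ring, z up. Holes for the pins at x = +-38 mm: 20 mm wide at the face, 16 at the bottom, 16 deep, so pins have 4 to 6 mm of play. Seated, the bar lies on the face: spanner's origin at this point, x axes parallel. The ring's white line is on its +y side.
- large_ring (a joint): Angle (rad) of the large cell's ring, growing clockwise seen from above (the point's yaw falls): starts at 0 to 0.35, hard stop at 1.2 (tight). Friction of about 0.15 N m; it stays where it is left. Pin play: the spanner turns about 0.1 rad before the ring follows.

How it is judged (in metres and radians):
On the way:
1. both pins of the spanner are seated in the holes of the large ring before the ring is turned (bar within 5 mm of the face, ring below 0.6 rad) (horizontal distance between pin_spanner and ring_face below 0.012 m and z of pin_spanner in the frame of ring_face below 0.005 m and angle between pin_spanner's own z axis and vertical below 0.17 rad and angle between the x axis of pin_spanner and the x axis of ring_face, either way round below 0.26 rad and value of joint large_ring below 0.6 rad), for 0.1 s.
At the end, for the whole second after the job is handed in: The large ring is turned to within 0.18 rad (10 degrees) of its stop at 1.2 rad, and the spanner stands released and at rest in it: within 12 mm of the ring's centre, its bar no more than 5 mm above the ring's face, within 10 degrees of upright and within 15 degrees of the line of the holes (value of joint large_ring above 1.02 rad and horizontal distance between pin_spanner and ring_face below 0.012 m and z of pin_spanner in the frame of ring_face below 0.005 m and angle between pin_spanner's own z axis and vertical below 0.17 rad and angle between the x axis of pin_spanner and the x axis of ring_face, either way round below 0.26 rad and linear speed of pin_spanner below 0.02 m/s); the robot touches nothing.
It fails at once if the fingers push the cell or its ring (more than 5 N) (contact force between the fingers and large_cell above 5 N).
It also fails if it takes over 43 s, if anything falls off the work surface, if the arm or the gripper's body presses on something with over 40 N, if the wrist force passes 120 N, or if a joint passes its speed limit or range.

## Working session

There is one attempt and no reset: what is moved stays moved. The work goes in short steps, Python scripts to look and compute and a shell command to move; the robot and the scene stay as the last step left them, time stands still between calls to the robot, and variables do not carry over. Pictures are saved under pics/ and viewed, at most 10 in all, crops included, and the job is handed in when it is done.

```bash
ls; mkdir -p pics
python3 - <<'E'
from workcell import env
import cv2,numpy as np
s=env.state();print(s['time_s'],s['ee_pos'],s['ee_rot'])
for n in("scene","top"):
    cv2.imwrite(f"pics/{n}0.png",env.grab_frame(n)); m=env.camera_model(n);print(n,{k:(np.round(v,3).tolist() if k=='T' else v) for k,v in m.items()})
E
```

```text
drive.py
pics
workcell.py
0.0 [ 223.1087652  -529.4382119   231.91110055] [-1.79897742e+02 -1.64169996e-03  2.28488699e+01]
scene {'fx': 456.4045948872402, 'fy': 456.4045948872402, 'cx': 322.02865971178727, 'cy': 202.73109987668005, 'T': [[-0.688, 0.532, -0.494, -124.645], [-0.726, -0.501, 0.471, 511.973], [0.003, 0.683, 0.73, 955.825], [0.0, 0.0, 0.0, 1.0]]}
top {'fx': 375.99944035986266, 'fy': 375.99944035986266, 'cx': 322.8855678366332, 'cy': 205.61020698436604, 'T': [[0.153, 0.965, -0.214, 293.175], [-0.988, 0.151, -0.029, -70.425], [0.005, 0.216, 0.976, 924.159], [0.0, 0.0, 0.0, 1.0]]}
```

View pics/top0.png

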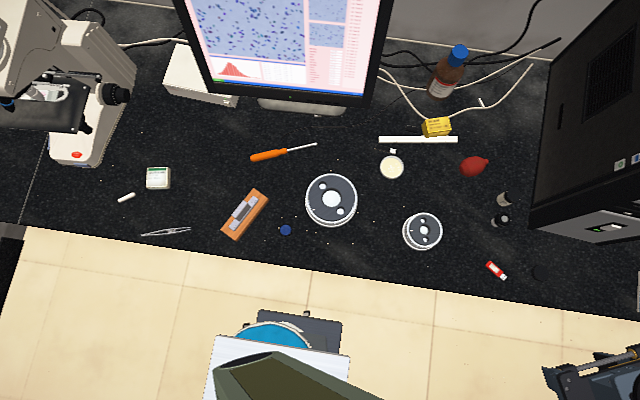

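View pics/scene0.png

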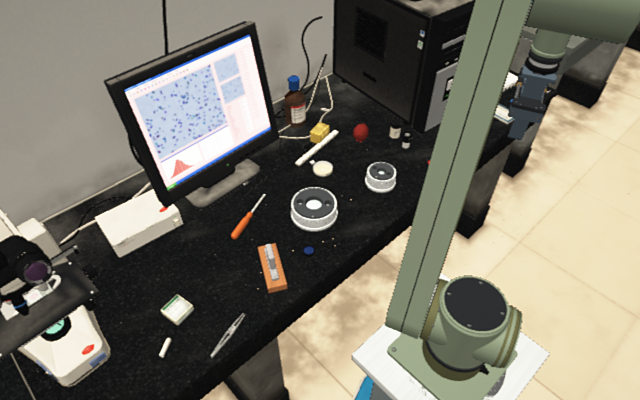

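Top view: spanner in the orange rest at (244,214), large cell at (331,200), small cell at (422,231). Rough positions first, then the wrist camera from above.

```bash
cat > h.py <<'E'
from workcell import env
import cv2,numpy as np
from scipy.spatial.transform import Rotation as Ro
def cast(m,uv,z):
    uv=np.atleast_2d(uv).astype(float)
    d=np.c_[(uv[:,0]-m['cx'])/m['fx'],-(uv[:,1]-m['cy'])/m['fy'],-np.ones(len(uv))]@m['T'][:3,:3].T
    o=m['T'][:3,3]; return o+d*((z-o[2])/d[:,2])[:,None]
def totool(p,R=None,pos=None):
    s=env.state(); R=Ro.from_euler('xyz',s['ee_rot'],degrees=True)
    return R.inv().apply(np.asarray(p)-s['ee_pos'])
def rd(x): return np.round(x,1).tolist()
E
python3 - <<'E'
from h import *
for k in("distortion","dist","k"):pass
m=env.camera_model("top");m['T']=np.array(m['T']);print(m.keys())
im=cv2.imread("pics/top0.png")
hsv=cv2.cvtColor(im,cv2.COLOR_BGR2HSV)
w=cv2.inRange(hsv,(5,90,90),(25,255,255));w[:, :215]=0;w[:,275:]=0;w[:185]=0;w[245:]=0
c=max(cv2.findContours(w,0,1)[0],key=cv2.contourArea);b=cv2.boxPoints(cv2.minAreaRect(c));print(rd(b))
p=cast(m,b,20);print("rest",rd(p.mean(0)),rd([np.linalg.norm(p[0]-p[1]),np.linalg.norm(p[1]-p[2])]),rd(p))
print("ring",rd(cast(m,[331,200],46)))
cm=env.camera_model("wrist");s=env.state();T=np.array(cm['T'])
R=Ro.from_euler('xyz',s['ee_rot'],degrees=True)
print("cam in tool",rd(R.inv().apply(T[:3,3]-s['ee_pos'])),np.round(R.as_matrix().T@T[:3,:3],2).tolist(),cm['fx'])
print("rest in tool",rd(totool(p.mean(0))),"ring",rd(totool(cast(m,[331,200],46))))
E
```

```text
dict_keys(['fx', 'fy', 'cx', 'cy', 'T'])
[[219.39999389648438, 229.0], [253.39999389648438, 186.5], [269.20001220703125, 199.1999969482422], [235.3000030517578, 241.60000610351562]]
rest [441.3, 142.4, 20.0] [132.2, 51.8] [[395.2, 195.1, 20.0], [512.6, 134.3, 20.0], [486.8, 89.4, 20.0], [370.8, 150.9, 20.0]]
ring [[502.1, -61.9, 46.0]]
cam in tool [74.4, -1.2, -152.1] [[0.0, 0.96, 0.26], [1.0, -0.0, 0.0], [0.0, 0.26, -0.96]] 336.1511615220341
rest in tool [462.0, -534.2, 212.9] ring [[438.7, -322.3, 186.5]]
```

```bash
python3 drive.py '35 -26 3;40 -29 6;40 -29 6;40 -29 6;40 -29 6;40 -29 6;40 -29 6;40 -29 6' 2>&1 | tail -3
python3 drive.py '30 -22 3 0 0 0;40 -29 6 0 0 0;40 -29 6 0 0 0;40 -29 6 0 0 0;40 -29 6 0 0 0;40 -29 6 0 0 0;40 -29 6 0 0 0;40 -29 6 0 0 0' && python3 drive.py '40 -30 6 0 0 0;40 -30 6 0 0 0;25 -16 0 0 0 0;0 0 0 0 0 0;0 0 0 0 0 0'
python3 - <<'E'
from h import *
print(rd(totool([502,-62,46])))
m=env.camera_model("wrist");im=env.grab_frame("wrist")
np.savez("w1.npz",im=im,**m)
cv2.imwrite("pics/w1.png",im)
E
```

```text
time_s: 0.9
ee_pos: [422.1, -200.3, 187.4]
ee_rot: [180.0, 0.0, 22.8]
force: [1.9, 0.1, 0.1]
gripper_width: 91.3
gripper_force: 0.0
time_s: 1.4
ee_pos: [488.2, -91.6, 175.4]
ee_rot: [-180.0, 0.1, 22.9]
force: [0.4, 0.4, -0.5]
gripper_width: 91.1
gripper_force: 0.0
[24.4, -21.9, 129.4]
```

View pics/w1.png

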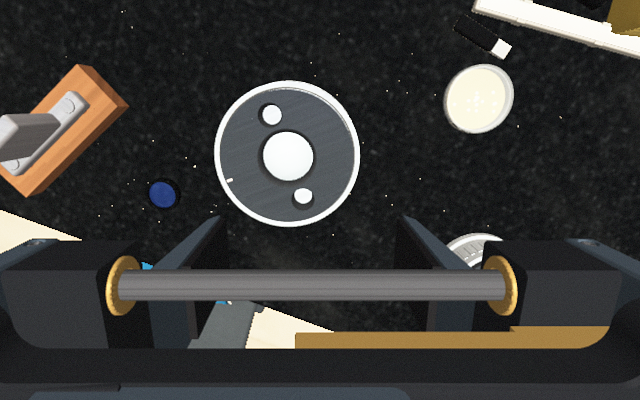

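The ring lies at (287,154), holes at (271,115) and (303,196), its white line at (229,180); the rest with the spanner is at the left edge (55,135).

Run:
```python
from h import *
d=np.load("w1.npz");m={k:d[k] for k in('fx','fy','cx','cy','T')};im=d['im']
g=cv2.cvtColor(im,cv2.COLOR_BGR2GRAY)
roi=np.zeros_like(g);cv2.circle(roi,(287,154),82,255,-1)
w=cv2.bitwise_and((g>150).astype(np.uint8)*255,roi)
cs,hi=cv2.findContours(w,cv2.RETR_CCOMP,cv2.CHAIN_APPROX_NONE)
for c,h in zip(cs,hi[0]):
    a=cv2.contourArea(c)
    if a<10: continue
    M=cv2.moments(c);u=[M['m10']/M['m00'],M['m01']/M['m00']]
    line=f"area {a:.0f} hole {h[3]>=0} uv {rd(u)} z46 {rd(cast(m,u,46))} z30 {rd(cast(m,u,30))}"
    if a>1500:
        for z in(46,43):
            q=cast(m,c[:,0],z)[:,:2].astype(np.float32);e=cv2.fitEllipse(q);line+=f"\n  z{z} ell {rd(e[0])} {rd(e[1])}"
    print(line)
print(env.state()['ee_pos'])
cv2.imwrite("pics/w1c.png",cv2.resize(im[74:236,205:370],None,fx=3.6,fy=3.6,interpolation=cv2.INTER_CUBIC))
```

```text
area 199 hole False uv [302.7, 195.2] z46 [[483.4, -84.3, 46.0]] z30 [[479.2, -85.6, 30.0]]
area 1840 hole False uv [287.4, 155.7] z46 [[510.1, -59.3, 46.0]] z30 [[507.5, -59.2, 30.0]]
  z46 ell [509.7, -59.4] [40.1, 41.4]
  z43 ell [509.2, -59.4] [40.6, 41.9]
area 266 hole False uv [271.7, 114.4] z46 [[536.4, -34.9, 46.0]] z30 [[535.3, -33.3, 30.0]]
area 16595 hole False uv [286.9, 153.3] z46 [[511.8, -58.1, 46.0]] z30 [[509.3, -57.9, 30.0]]
  z46 ell [508.5, -59.4] [121.8, 122.8]
  z43 ell [508.0, -59.4] [123.1, 124.1]
area 14162 hole True uv [286.3, 154.7] z46 [[510.5, -58.1, 46.0]] z30 [[507.9, -57.9, 30.0]]
  z46 ell [507.9, -59.4] [112.0, 114.1]
  z43 ell [507.4, -59.4] [113.2, 115.3]
[487.92425162 -92.26689356 175.51923914]
```

View pics/w1c.png

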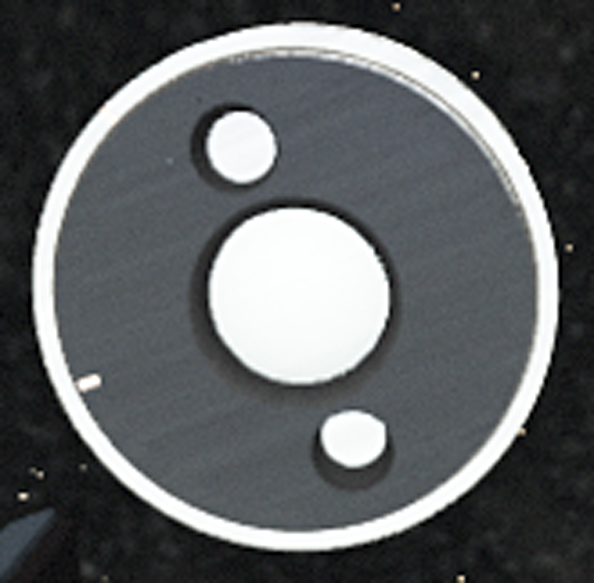

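```bash
python3 drive.py '9 -40 0 0 0 0;10 -48 1 0 0 0;10 -48 1 0 0 0;10 -48 1 0 0 0;10 -48 1 0 0 0;0 0 0 0 0 8;0 0 0 0 0 8;0 0 0 0 0 8' >/dev/null&& python3 drive.py '0 0 0 0 0 8;0 0 0 0 0 8;0 0 0 0 0 8;0 0 0 0 0 2;0 0 0 0 0 0;0 0 0 0 0 0'
python3 - <<'E'
from h import *
m=env.camera_model("wrist");im=env.grab_frame("wrist")
np.savez("w2.npz",im=im,**m)
cv2.imwrite("pics/w2.png",im)
E
```

```text
time_s: 2.85
ee_pos: [443.5, 139.8, 171.9]
ee_rot: [180.0, -0.0, -27.2]
force: [0.0, -0.0, -0.1]
gripper_width: 91.1
gripper_force: 0.0
```

View pics/w2.png

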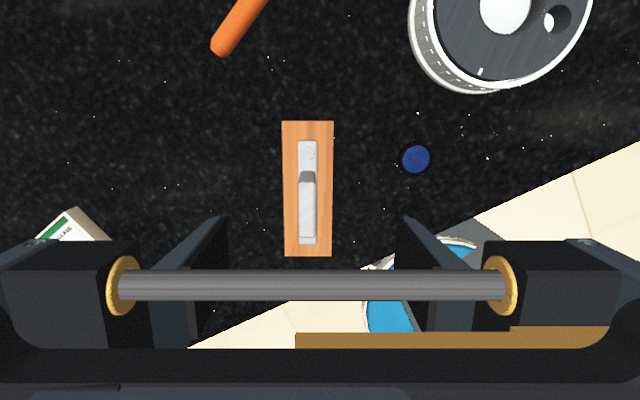

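The rest is upright at (307,188), the spanner's grey bar spans rows 140–243, columns 298–317, with the blade over it.

Run:
```python
from h import *
d=np.load("w2.npz");m={k:d[k] for k in('fx','fy','cx','cy','T')};im=d['im']
hsv=cv2.cvtColor(im,cv2.COLOR_BGR2HSV)
w=cv2.inRange(hsv,(5,90,70),(25,255,255));box=np.zeros_like(w);box[110:265,270:345]=255;w&=box
c=max(cv2.findContours(w,0,1)[0],key=cv2.contourArea)
q=cast(m,c[:,0],20)[:,:2].astype(np.float32);r=cv2.minAreaRect(q);print("rest",rd(r[0]),rd(r[1]),r[2])
f=np.zeros_like(w);cv2.drawContours(f,[c],-1,255,-1);g=f&~w;g=cv2.morphologyEx(g,cv2.MORPH_OPEN,np.ones((3,3)))
c=max(cv2.findContours(g,0,1)[0],key=cv2.contourArea);print("px",rd(cv2.minAreaRect(c)[0]),rd(cv2.minAreaRect(c)[1]),cv2.boundingRect(c))
for z in(32,78):
    q=cast(m,c[:,0],z)[:,:2].astype(np.float32);r=cv2.minAreaRect(q);print("spanner",z,rd(r[0]),rd(r[1]),r[2])
for y in range(142,244,10):
    x=np.flatnonzero(g[y]);print(y,x.min(),x.max(),end=' | ')
s=env.state();print(rd(s['ee_pos']),rd(s['ee_rot']))
x,y,W,H=cv2.boundingRect(c)
print(rd(cast(m,[[x+W/2,y],[x+W/2,y+H]],32)))
```

```text
rest [441.0, 145.9] [47.2, 130.8] 62.79803466796875
px [307.0, 192.0] [104.0, 20.0] (297, 140, 21, 105)
spanner 32 [441.6, 145.4] [17.7, 96.6] 62.933204650878906
spanner 78 [452.3, 139.3] [14.9, 81.4] 62.933204650878906
142 298 316 | 152 297 317 | 162 297 317 | 172 298 317 | 182 298 317 | 192 298 317 | 202 298 317 | 212 298 316 | 222 298 316 | 232 298 316 | 242 298 316 | [443.6, 140.0, 171.9] [180.0, -0.0, -27.2]
[[484.4, 123.0, 32.0], [397.7, 167.8, 32.0]]
```

```bash
python3 drive.py '-4.5 -4 15 0 0 0;0 0 30 0 0 0;0 0 30 0 0 0;0 0 22 0 0 0;0 0 15 0 0 0;0 0 0 0 0 0;0 0 0 0 0 0' && python3 drive.py '0 0 0 0 0 0;0 0 0 0 0 0;0 0 0 0 0 0;0 0 0 0 0 0;0 0 0 0 0 0;0 0 0 0 0 0;0 0 0 0 0 0;0 0 0 0 0 0' 8 50
```

```text
time_s: 3.6
ee_pos: [441.6, 146.3, 60.1]
ee_rot: [180.0, -0.0, -27.1]
force: [0.1, 0.8, 0.9]
gripper_width: 90.8
gripper_force: 0.0
time_s: 4.4
ee_pos: [441.4, 146.4, 59.8]
ee_rot: [180.0, -0.0, -27.1]
force: [0.0, 0.1, -0.3]
gripper_width: 30.0
gripper_force: 0.0
```

```bash
python3 drive.py '0 0 0 0 0 0;0 0 0 0 0 0;0 0 0 0 0 0;0 0 0 0 0 0' && python3 drive.py '0 0 -8 0 0 0;0 0 -15 0 0 0;0 0 -25 0 0 0;0 0 -25 0 0 0;0 0 -25 0 0 0;0 0 0 0 0 0'
```

```text
time_s: 4.8
ee_pos: [441.2, 146.2, 59.8]
ee_rot: [180.0, 0.0, -27.1]
force: [-0.6, -0.6, 1.0]
gripper_width: 14.0
gripper_force: 50.0
time_s: 5.4
ee_pos: [443.5, 147.2, 160.9]
ee_rot: [-179.7, -0.3, -27.2]
force: [1.4, 1.9, -3.2]
gripper_width: 13.8
gripper_force: 50.0
```

```bash
python3 drive.py '20 20 0 0 0 0;30 30 0 0 0 0;30 30 0 0 0 0;30 30 0 0 0 0;30 30 0 0 0 0;13 12 0 0 0 0;0 0 0 0 0 -6;0 0 0 0 0 -8' >/dev/null&& python3 drive.py '0 0 0 0 0 -8;0 0 0 0 0 -8;0 0 0 0 0 -8;0 0 0 0 0 -8;0 0 0 0 0 -8;0 0 0 0 0 -8;0 0 0 0 0 -8;0 0 0 0 0 0' && python3 drive.py '0 0 0 0 0 0;0 0 0 0 0 0;0 0 0 0 0 0';  python3 - <<'E'
from h import *
print(rd(totool([508,-59.4,86])))
m=env.camera_model("wrist");im=env.grab_frame("wrist")
np.savez("w3.npz",im=im,**m)
cv2.imwrite("pics/w3.png",im)
E
```

```text
time_s: 7.0
ee_pos: [507.2, -58.4, 156.3]
ee_rot: [-179.9, 0.1, 42.8]
force: [-0.2, 0.0, -3.3]
gripper_width: 13.7
gripper_force: 50.0
time_s: 7.3
ee_pos: [508.0, -58.6, 157.6]
ee_rot: [-180.0, 0.0, 42.8]
force: [-0.4, -0.9, -3.2]
gripper_width: 13.8
gripper_force: 50.0
[-0.6, 0.6, 71.6]
```

View pics/w3.png

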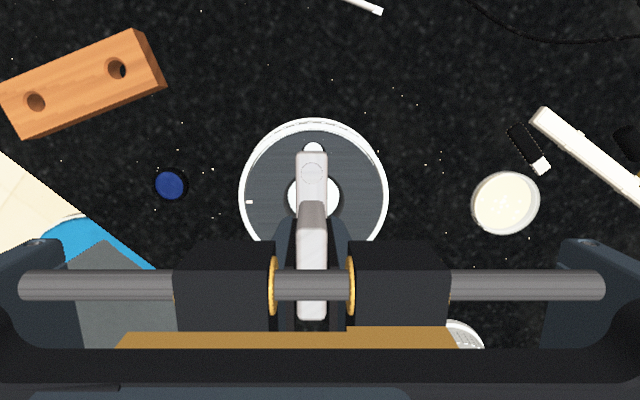

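The spanner hangs in line with the ring: far hole at (313,148) shows centred beyond the bar end at (311,160). Lowering.

```bash
python3 drive.py '-0.5 0.5 10 0 0 0;0 0 20 0 0 0;0 0 15 0 0 0;0 0 8 0 0 0;0 0 4 0 0 0;0 0 4 0 0 0;0 0 0 0 0 0' && python3 drive.py '0 0 2 0 0 0;0 0 2 0 0 0;0 0 2 0 0 0;0 0 1 0 0 0;0 0 0 0 0 0'
```

```text
time_s: 8.05
ee_pos: [508.2, -59.3, 96.7]
ee_rot: [180.0, 0.0, 42.8]
force: [-0.3, -0.1, -3.3]
gripper_width: 14.0
gripper_force: 50.0
time_s: 8.55
ee_pos: [508.0, -59.3, 89.7]
ee_rot: [-180.0, 0.0, 42.8]
force: [0.7, 0.6, -3.7]
gripper_width: 13.5
gripper_force: 50.0
```

Pins are in the holes with no contact force. Last 3–4 mm.

```bash
python3 drive.py '0 0 1 0 0 0;0 0 1 0 0 0;0 0 1 0 0 0;0 0 0.5 0 0 0;0 0 0 0 0 0;0 0 0 0 0 0'
```

```text
time_s: 9.15
ee_pos: [508.1, -59.3, 86.3]
ee_rot: [180.0, 0.0, 42.8]
force: [-0.2, 0.2, -2.5]
gripper_width: 13.7
gripper_force: 50.0
```

```bash
cat > t.py <<'E'
from h import *
s=env.state();print("F",rd(s['force']),"T",np.round(s['torque'],2),"yaw",round(s['ee_rot'][2],1))
E
python3 drive.py '0 0 0 0 0 3;0 0 0 0 0 5;0 0 0 0 0 5;0 0 0 0 0 5;0 0 0 0 0 5;0 0 0 0 0 5;0 0 0 0 0 0' ; python3 t.py; python3 drive.py '0 0 0 0 0 5;0 0 0 0 0 5;0 0 0 0 0 5;0 0 0 0 0 0;0 0 0 0 0 0';python3 t.py
```

```text
time_s: 9.85
ee_pos: [508.6, -59.9, 86.5]
ee_rot: [179.9, -0.0, 14.9]
force: [0.1, -2.7, -3.9]
gripper_width: 13.9
gripper_force: 50.0
F [0.1, -2.7, -3.9] T [-0.5  -0.19  0.09] yaw 14.9
time_s: 10.35
ee_pos: [508.4, -59.8, 86.5]
ee_rot: [179.9, -0.0, 0.0]
force: [0.6, -4.1, -2.2]
gripper_width: 14.2
gripper_force: 50.0
F [0.6, -4.1, -2.2] T [-0.82 -0.16  0.11] yaw 0.0
```

```bash
for i in 1; do python3 drive.py '0 0 0 0 0 3;0 0 0 0 0 3;0 0 0 0 0 3;0 0 0 0 0 0' >/dev/null; python3 t.py; python3 drive.py '0 0 0 0 0 2;0 0 0 0 0 2;0 0 0 0 0 0' >/dev/null; python3 t.py; python3 drive.py '0 0 0 0 0 2;0 0 0 0 0 2;0 0 0 0 0 0' >/dev/null; python3 t.py; done
```

```text
F [-0.2, -4.0, -2.1] T [-0.9   0.02  0.16] yaw -9.0
F [-0.2, -4.2, -1.5] T [-0.89  0.11  0.2 ] yaw -13.0
F [-0.2, -4.7, -2.3] T [-0.92  0.12  0.18] yaw -17.0
```

```bash
python3 drive.py '0 0 0 0 0 2;0 0 0 0 0 2;0 0 0 0 0 0' >/dev/null; python3 t.py; python3 drive.py '0 0 0 0 0 2;0 0 0 0 0 2;0 0 0 0 0 0' >/dev/null; python3 t.py;  python3 - <<'E'
from h import *
m=env.camera_model("wrist");im=env.grab_frame("wrist")
np.savez("w4.npz",im=im,**m)
cv2.imwrite("pics/w4.png",im[60:340,180:460].repeat(2,0).repeat(2,1))
E
```

```text
F [-0.8, -5.4, -1.2] T [-0.87  0.19  0.14] yaw -21.0
F [-0.1, -5.0, -2.6] T [-0.92  0.18  0.13] yaw -25.0
```

View pics/w4.png

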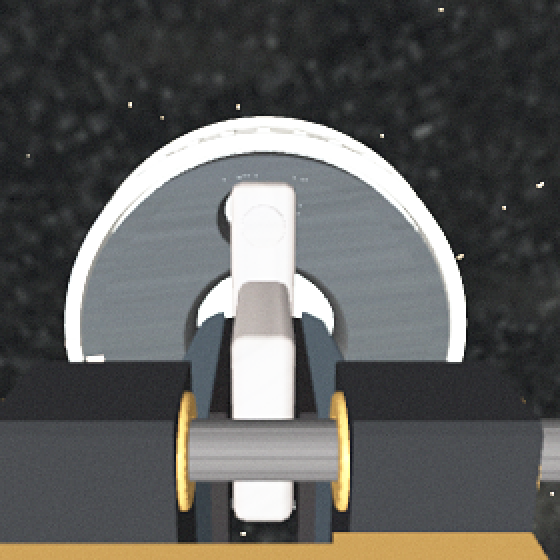

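The ring has followed (its line at crop (95,358), pin against the hole's right side); no stop felt yet. On in small steps.

```bash
python3 drive.py '0 0 0 0 0 2;0 0 0 0 0 0' >/dev/null; python3 t.py; python3 drive.py '0 0 0 0 0 2;0 0 0 0 0 0' >/dev/null; python3 t.py; python3 drive.py '0 0 0 0 0 1.5;0 0 0 0 0 0' >/dev/null; python3 t.py; python3 drive.py '0 0 0 0 0 1.5;0 0 0 0 0 0'; python3 t.py
```

```text
F [-1.2, -4.6, -2.4] T [-0.83  0.18  0.16] yaw -27.1
F [-0.4, -3.7, -0.6] T [-0.84  0.21  0.2 ] yaw -29.1
F [-1.7, -5.3, -0.8] T [-1.17  0.33  0.22] yaw -30.6
time_s: 12.8
ee_pos: [507.6, -59.8, 86.3]
ee_rot: [179.9, 0.0, -31.9]
force: [-1.3, -5.6, -1.1]
gripper_width: 14.1
gripper_force: 50.1
F [-1.3, -5.6, -1.1] T [-1.03  0.44  1.11] yaw -31.9
```

Torque jumped to 1.1 N m at yaw −32°: the stop. Relax, release and look.

```bash
python3 drive.py '0 0 0 0 0 -2;0 0 0 0 0 -1;0 0 0 0 0 0'; python3 t.py; python3 drive.py '0 0 0 0 0 0;0 0 0 0 0 0;0 0 0 0 0 0;0 0 0 0 0 0;0 0 0 0 0 0' 40; python3 drive.py '0 0 -10 0 0 0;0 0 -20 0 0 0;0 0 -30 0 0 0;0 0 -30 0 0 0;0 0 0 0 0 0;0 0 0 0 0 0';  python3 - <<'E'
from h import *
m=env.camera_model("wrist");im=env.grab_frame("wrist")
np.savez("w5.npz",im=im,**m)
cv2.imwrite("pics/w5.png",im[60:340,180:460].repeat(2,0).repeat(2,1))
E
```

```text
time_s: 13.1
ee_pos: [508.1, -59.0, 86.3]
ee_rot: [-180.0, 0.0, -29.2]
force: [0.7, -3.2, -2.0]
gripper_width: 14.1
gripper_force: 50.0
F [0.7, -3.2, -2.0] T [-0.58  0.14  0.09] yaw -29.2
time_s: 13.6
ee_pos: [508.3, -59.2, 86.4]
ee_rot: [-180.0, -0.0, -29.2]
force: [-0.6, -0.1, -0.0]
gripper_width: 39.9
gripper_force: 0.0
time_s: 14.2
ee_pos: [508.3, -59.3, 177.2]
ee_rot: [-180.0, -0.1, -29.2]
force: [-0.1, 0.2, 0.7]
gripper_width: 40.0
gripper_force: 0.0
```

View pics/w5.png

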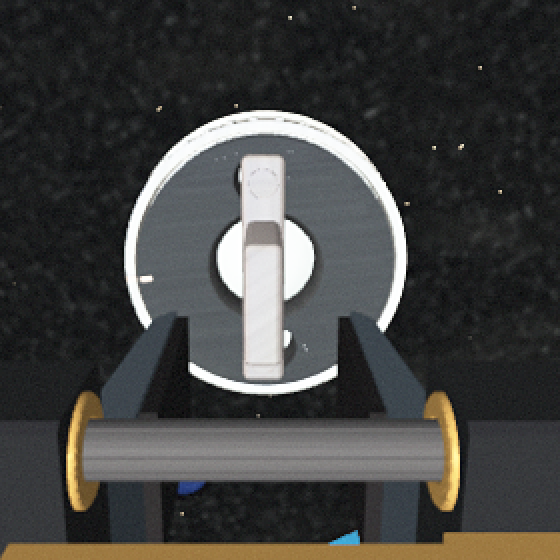

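The spanner stands in the ring, bar centred; the ring's line is at crop (146,279). Check the turned angle and the bar.

Run:
```python
from h import *
C=np.array([508,-59.4]);a=[]
for f,u in(("w1.npz",[229.4,180.1]),("w5.npz",[253,199.5])):
    d=np.load(f);m={k:d[k] for k in('fx','fy','cx','cy','T')}
    p=cast(m,u,46)[0,:2]-C;a.append(np.degrees(np.arctan2(p[1],p[0])));print(rd(p),a[-1],np.linalg.norm(p))
print("turned",np.radians(a[0]-a[1]),a[0]-a[1])
p=cast(m,[[180+263/2,60+154/2],[180+263/2,60+378/2]],58);print("bar ends",rd(p),rd(p.mean(0)),np.linalg.norm(p[0]-p[1]))
s=env.state();print(s['time_s'],s['force'])
```

```text
[-36.8, 38.1] 133.98528947197667 52.93521498846496
[19.7, 48.3] 67.79511949469968 52.20469785402613
turned 1.155236398558184 66.190169977277
bar ends [[551.0, -82.7, 58.0], [466.5, -35.6, 58.0]] [508.7, -59.2, 58.0] 96.78991539148791
14.25 [ 0.35460563 -0.18913565  0.48113257]
```

```bash
python3 -c "
from workcell import env
print(env.job_done())"
```

```text
the job is handed in; nothing more can be done
None
```

I turned the large ring clockwise about 1.16 rad by camera measurement, until the torque jumped at the stop, left the spanner standing released with both pins in the holes, and handed the job in at about 14 s; no verdict was shown.

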